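# Mount the empty take-up reel and press its hold-down hub home

### The job

Take the empty tape reel off its box and set it flat over the spindle of the bare reel table on the tape machine, and let go of it. Then take the hold-down hub by its knob, lower it onto the spindle, turn it until its three keys drop into the three keyways of the reel, and press it fully home against its spring ring. Lower both parts, never drop them; finish with your hand still on the knob, keeping it pressed down so that I can lock it, and do not push the other things on the desk about.

Things in the scene. Friction and masses are not known exactly. Their poses are not given: they have to be found in the camera images.
- seat (a point): Centre of the tape machine's bare reel table, a disc of 150 mm diameter, the right-hand one of two seen from the robot: on its axis, at the upper face on which the reel's underside comes to rest, about 57 mm above the desk; z up. It turns under a stiff brake (0.25 N m). A centring boss rises from it: 70 mm wide, tapering to 60, 4 mm high. The left table, 285 mm away, carries a full reel.
- spindle_tip (a point): Pointed tip of the upright round steel spindle of the bare reel table, 10 mm diameter, 32 mm above seat on the same axis. The machine's flat deck is 45 mm above the desk; the machine is fixed but stands in a different place and slightly turned each time.
- reel_mid (a point): Centre of the loose, empty metal reel, 9.5 mm above its underside; z up along its axis. It lies flat on a closed tape box 30 mm high. 266 mm diameter, 19 mm thick, about 0.28 kg. Hub ring: bore 77 mm (75.6 clear), outside 114 mm, 19 mm high. Outside the hub are three open windows, each 70 degrees wide, to 108 mm radius, centred at 0, 120 and 240 degrees from the x axis, spokes between.
- reel_wall (a point): Middle of the reel's hub wall at the window on the reel's x axis: 47.75 mm from the reel's axis, half-way up, same axes. One finger in the bore and one in the window can pinch the wall here, closing along the reel's x axis (18.5 mm thick); likewise at the windows at 120 and 240 degrees.
- reel_keyway (a point): Middle of one of the three keyways in the reel's bore, 41 mm from the reel's axis, at 60 degrees from the reel's x axis (in line with a spoke), half-way up; the others are at 180 and 300 degrees. Each runs the full height, is 8.7 mm wide and reaches out to 44 mm radius. Same axes as the reel.
- hold_knob (a point): Middle of the grip of the loose hold-down hub's knob, on its axis: an upright cylinder of 46 mm diameter, from 8 mm below to 8 mm above this point; below it the neck is 42 mm wide. The hub stands upright on the desk, about 0.23 kg. z up along its axis; the x axis points to one of its three keys, the others are at 120 and 240 degrees.
- hold_foot (a point): Centre of the hold-down hub's underside, 38 mm below hold_knob, same axes. Drum 72 mm wide, 13 mm high, foot chamfered 3 mm; then a flange 98 mm wide, 5 mm thick; the knob's top is at 46 mm. Bored from below for the spindle: 15 mm wide (22 at the mouth), 30 mm deep. Height over seat: 19 mm with the keys on the reel's face, 10 mm meshed but not pressed, 6 mm fully home.
- hold_key (a point): Middle of the hold-down's key on its x axis, 39 mm from the axis, 6.5 mm above the foot. The three keys run the height of the drum, reach out to 42 mm radius and are 5.5 mm wide (3.5 at the lower end). A rib on top of the flange lies over each key, 3 mm high, from the knob out to 54 mm radius, to show where it is. Same axes as the hold-down.
- spring_ring (a joint): How far the rubber-faced spring ring (89 to 97 mm diameter) under the hold-down's flange is pressed in, m: 0 free (it stands 4 mm below the flange), 0.004 fully in. It begins to give at 4.5 N and is fully in at 10.5 N.
- cup: Bystander: white handleless coffee cup, 80 mm diameter, 90 mm high; origin under its centre.
- splicer: Bystander: aluminium splicing block, 28 x 140 x 13 mm, lying flat, long side along its y; origin under its centre.
- tape_roll: Bystander: roll of splicing tape lying flat, 80 mm diameter, 13 mm high; origin under its centre.

How it is judged:
By the outcome, as a careful person would: the job done as asked, in the order asked, and still so for the second after the job is handed in, while the arm keeps its last pose, push and grip.
It also fails if it takes over 59 s, if anything falls off the work surface, if the arm or the gripper's body presses on something with over 40 N, if the wrist force passes 120 N, or if a joint passes its speed limit or range.

### The arm

A 6-joint arm with a two-finger parallel gripper is mounted at the origin on the work surface. World frame = base frame: x ahead of the robot, y to its left, z up, the work surface at z = 0. Lengths are in mm, angles in rad, forces in N, time in s.
With the tool pointing down it reaches from about 400 to 925 mm from the base axis. Payload 12.5 kg.
Tool frame: the origin (TCP) lies at the very end of the fingers, on their centre line; the grasp point (between the pads) lies grip_depth behind it (grip_depth is the distance from the TCP to the grasp point, in mm); z points along the fingers, y is the line along which they close (so a half turn about z gives the same grasp; the last joint's range is limited). The gripper opens to 95 mm and grips with 3 to 60 N. Pads are 20 mm wide; open, the fingers measure 119 mm over their backs; the gripper's body (75 mm by 180 mm) begins 59 mm behind the grasp point.
Start: joints at [-1.447, 0.491, 1.559, -0, 1.092, -0.106], TCP at [142.386, -608.583, 214.661] pointing down, gripper open.
Joint ranges: [-3.1, 3.1], [-0.84, 2.19], [0.05, 2.79], [-1.13, 4.28], [0.06, 2.93], [-2.69, 2.69]. Speed limits (rad/s): [2.22, 2.22, 2.79, 3.14, 3.14, 3.14].

### API

Orientations are given as [roll, pitch, yaw] about the fixed x, y, z axes, in that order (R = Rz(yaw) Ry(pitch) Rx(roll)).
In Python, from cell import state, read_camera, job_done, grip_depth gives the robot as it stands.
- The arm moves only by the tool drive_tool, never from a script. Its argument "targets" is a list of rows, each an object with "jaw": the opening, from 0 (shut) to 1 (fully open); "travel": the shift along the tool's x, y, z in m, a list of three; "twist": the turn about the tool's z in rad. In form: [{"jaw": jaw, "travel": [tx, ty, tz], "twist": twist}, ...]. A call has 1 to 8 rows; each row is the pose to reach, as a shift and turn from the pose commanded when the call began, along the tool's axes at that moment; what a row does not reach only later rows make up. A row lasts 1/12 s, in which the tool goes at most 41.7 mm and 7.16 degrees, less where a joint would pass 70% of its speed; a pose out of reach is approached as far as the arm can. A call with a gripper value outside its range is refused whole. The fingers move at their own pace and stop on an object; the grip force is fixed at half the most. Time passes only in rows, so rows that repeat a pose let the fingers close. It gives the time, the measured TCP pose, the force, the opening and the grip force at its end, in the units of the state.
- state(): the state, without advancing time (a new reading comes with each control period).
- read_camera(name): name is "scene" or "top"; returns a dict with "frame" (384x512x3 uint8, red, green, blue), "fx", "fy", "cx", "cy" (pixels), "R" (3x3) and "t" (3): a world point X has camera coordinates R X + t. Camera axes: x right, y down, z forward; pixel columns grow to the right and rows downward; lengths in mm; the calibration is good to about 2 mm. A picture is of the moment at which its call begins. There is no depth.
- job_done(): hands the job in; it is judged then, once.
The state is a dict: "t": time; "joints": joint angles; "qvel": joint speeds; "tau": joint torques, N m; "eef_pos": TCP position; "tcp_rot": TCP orientation; "ft_force": force on the tool from outside, world axes, zero at the start; "moment": the same for the moment, N m; "opening": opening from 0.0 (shut) to 1.0 (fully open); "grip_force": force on a finger pad.
Only numpy, scipy, OpenCV 4.12 (cv2) and the standard library are available. Lean on these libraries where they do the work, as an engineer would, in place of code of your own. Each camera call takes 0.05 s, during which the arm holds its last target. There are 200 camera calls.

## Working session

There is one attempt and no reset: what is moved stays moved. The work goes in short steps, Python scripts to look and compute and a tool call to move; the robot and the scene stay as the last step left them, time stands still between calls to the robot, and variables do not carry over. Pictures are saved under pics/ and viewed, at most 10 in all, crops included, and the job is handed in when it is done.

Besides the shell and the picture viewer there is one more tool, called after "Call:" as name(argument=value, ...) on one line, values as JSON. drive_tool: Moves the arm, as the interface text tells. Its arguments: {"type":"object","properties":{"targets":{"type":"array"}},"required":["targets"]}

```bash
ls; mkdir -p pics; python3 - <<'E'
from cell import state, read_camera, grip_depth
import cv2,numpy as np
print(grip_depth, state())
for n in("scene","top"):
    c=read_camera(n); cv2.imwrite(f"pics/{n}0.png",c["frame"][:,:,::-1]); np.savez(f"{n}0.npz",**c)
    print(n,c["fx"],c["fy"],c["cx"],c["cy"],np.round(c["R"],3).tolist(),np.round(c["t"],1), (-c["R"].T@c["t"]).round(1))
E
```

```text
pics
18.8 {'t': 0.0, 'joints': array([-1.44658862e+00,  4.91563713e-01,  1.55945521e+00,  2.00288611e-06,
        1.09168005e+00, -1.05615162e-01]), 'qvel': array([ 0.00053658,  0.00028432,  0.00011779, -0.00042988, -0.0008015 ,
       -0.00161296]), 'tau': array([-3.49167363e-03, -6.12653446e+01, -2.58185345e+01,  6.90958486e-02,
        4.81200521e-02, -9.56102440e-05]), 'eef_pos': array([ 142.36145513, -608.32272458,  214.05718119]), 'tcp_rot': array([-3.14049269e+00, -1.18393174e-04,  2.29821877e-01]), 'ft_force': array([ 0.17423392,  0.26665168, -0.35186182]), 'moment': array([-0.00141451, -0.03909968, -0.00033084]), 'grip_force': 0.0, 'opening': 1.0033729832591107}
scene 397.2765573457278 397.2765573457278 256.1189776227247 193.21609672834128 [[-0.726, 0.688, -0.012], [0.537, 0.556, -0.635], [-0.43, -0.467, -0.773]] [ 461.1 -193.  1215.7] [961.  357.8 822.4]
top 490.4130862820609 490.4130862820609 263.66876095101804 185.79453414061967 [[-0.023, -1.0, -0.006], [-0.997, 0.024, -0.067], [0.067, 0.005, -0.998]] [ -84.4  556.4 1103.7] [ 478.7 -102.9 1138. ]
```

View pics/scene0.png

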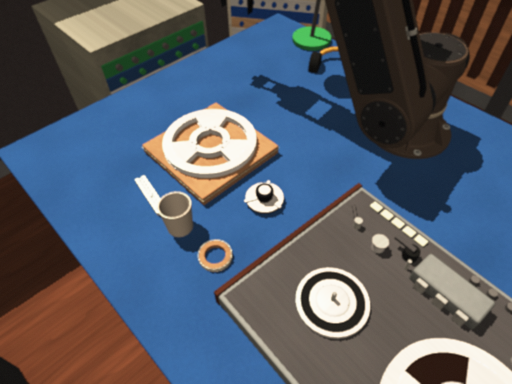

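View pics/top0.png

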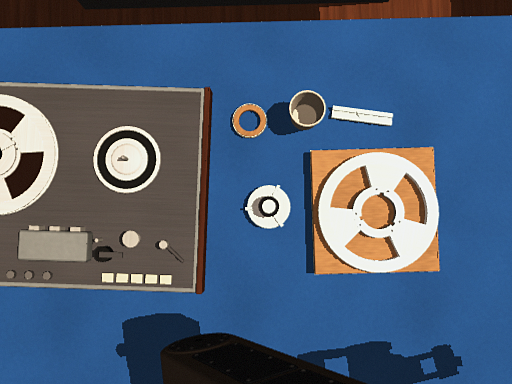

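The top view shows the reel at about (378,211), the hold-down at (268,207) and the bare table at (127,159). The cup is at (307,109), the tape roll at (249,120) and the splicer at (362,116). The scene view agrees.

```bash
cat > h.py <<'E'
import numpy as np, cv2
from cell import state, read_camera
def ray(c,uv,z):
    uv=np.atleast_2d(np.asarray(uv,float)); R,t=c["R"],c["t"]
    d=np.c_[(uv[:,0]-c["cx"])/c["fx"],(uv[:,1]-c["cy"])/c["fy"],np.ones(len(uv))]@R
    o=-R.T@t; return (o+d*((z-o[2])/d[:,2])[:,None])[:,:2]
def proj(c,X):
    p=c["R"]@np.asarray(X,float)+c["t"]; return c["fx"]*p[0]/p[2]+c["cx"],c["fy"]*p[1]/p[2]+c["cy"]
def white(c,thr=150,sat=60):
    h=cv2.cvtColor(np.ascontiguousarray(c["frame"]),cv2.COLOR_RGB2HSV)
    return ((h[...,2]>thr)&(h[...,1]<sat)).astype(np.uint8)
def circ(P):  # least-squares circle
    A=np.c_[2*P,np.ones(len(P))]; s=np.linalg.lstsq(A,(P**2).sum(1),rcond=None)[0]
    return s[:2],np.sqrt(s[2]+s[0]**2+s[1]**2)
def rcirc(P,k=4):
    for _ in range(6):
        o,r=circ(P); e=abs(np.hypot(*(P-o).T)-r); P=P[e<max(2,1.5*e.std())] if _<5 else P
    return o,r,len(P)
E
python3 - <<'E'
from h import *
for n,seeds in (("top",dict(reel=(378,211),hub=(268,207),table=(127,159))),("scene",dict(reel=(210,141),hub=(265,195),table=(333,302)))):
    c=dict(np.load(n+"0.npz")); m=white(c)
    cs,_=cv2.findContours(m,cv2.RETR_CCOMP,cv2.CHAIN_APPROX_NONE)
    for k,s in seeds.items():
        z=dict(reel=49,hub=18,table=57)[k]
        for q in cs:
            q=q[:,0]; 
            if len(q)<25 or np.hypot(*(q.mean(0)-s))>45: continue
            P=ray(c,q,z); o,r,nn=rcirc(P); print(n,k,len(q),q.mean(0).round(),"o",o.round(1),"r",r.round(1),nn)
c=dict(np.load("top0.npz"))
f=c["frame"][:,:,::-1]
a=cv2.resize(f[145:275,310:442],None,fx=3,fy=3,interpolation=cv2.INTER_CUBIC)
b=cv2.resize(f[180:232,240:296],None,fx=7,fy=7,interpolation=cv2.INTER_CUBIC)
H=400;cv2.imwrite("pics/crop1.png",np.hstack([cv2.copyMakeBorder(x,0,H-x.shape[0],0,4,0) for x in(a,b)]))
E
```

```text
top reel 339 [378. 212.] o [ 489.3 -349.6] r 132.1 339
top reel 122 [373. 247.] o [ 413.9 -334. ] r 45.0 23
top reel 107 [378. 212.] o [ 489.3 -349.8] r 39.3 92
top reel 124 [412. 201.] o [ 513.6 -423.8] r 45.7 25
top reel 122 [350. 189.] o [ 542.5 -289.5] r 47.1 26
top hub 37 [268. 206.] o [ 507.7 -107. ] r 14.8 37
top hub 128 [269. 206.] o [ 507.1 -107. ] r 48.4 113
top hub 75 [265. 207.] o [507.  -99.7] r 29.6 32
top table 118 [126. 159.] o [618.7 206.2] r 46.3 117
top table 28 [122. 159.] o [617.7 214.3] r 9.8 12
top table 188 [126. 159.] o [618.7 205.8] r 74.0 188
top table 169 [126. 159.] o [618.7 206.5] r 66.7 169
top table 1192 [132. 186.] o [563.7 268.8] r 253.6 45
scene reel 236 [209. 141.] o [ 488.9 -348.2] r 134.2 185
scene reel 86 [208. 159.] o [ 539.3 -291. ] r 42.2 17
scene reel 66 [209. 139.] o [ 488.9 -347.9] r 38.1 58
scene reel 68 [186. 131.] o [ 515.2 -420.5] r 43.2 15
scene reel 71 [234. 130.] o [ 411.3 -330.1] r 44.9 11
scene hub 194 [265. 195.] o [ 506.  -106.2] r 49.6 74
scene table 128 [332. 301.] o [616.7 207. ] r 47.2 128
scene table 26 [335. 299.] o [609.2 210.9] r 10.7 15
scene table 206 [332. 302.] o [617.3 206.7] r 75.2 206
scene table 178 [333. 301.] o [616.9 207.2] r 65.8 178
scene table 853 [346. 263.] o [565.3 248.1] r 233.8 42
```

View pics/crop1.png

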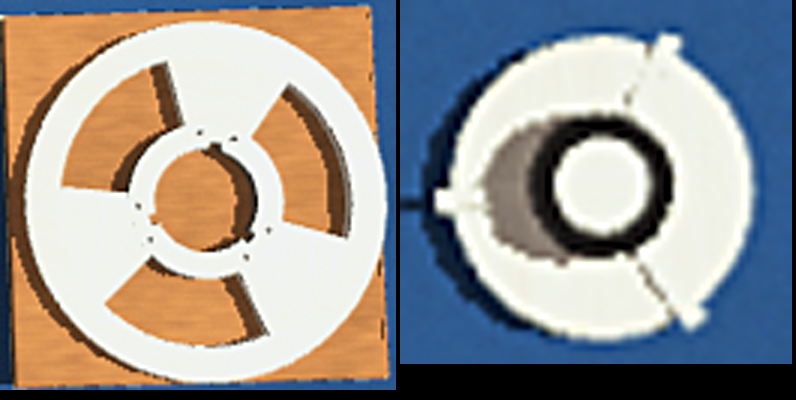

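The crop shows the reel's windows at world angles of about 48.4, 168.4 and -71.8°, which puts the keyways at 108.4°+120k. The hub's ribs are at about 94.6°+120k. I'll pinch the wall at the -71.8° window.

```bash
cat >> h.py <<'E'
from scipy.spatial.transform import Rotation as Ro
def need(x,y,z,yaw_deg=None):
    s=state(); R=Ro.from_euler("xyz",s["tcp_rot"]).as_matrix()
    d=(R.T@(np.array([x,y,z])-s["eef_pos"]))/1000
    tw=0 if yaw_deg is None else -(np.radians(yaw_deg)-s["tcp_rot"][2])
    print("travel",d.round(4),"twist",round(tw,4))
E
python3 - <<'E'
from h import *
need(504,-394.5,110,18.2)
E
```

```text
travel [ 0.4008 -0.1257  0.1043] twist -0.0878
```

Call:
drive_tool(targets=[{"jaw": 0.42,"travel": [0.04,-0.0126,0.0104],"twist": -0.02},{"jaw": 0.42,"travel": [0.075,-0.0235,0.0195],"twist": -0.04},{"jaw": 0.42,"travel": [0.11,-0.0345,0.0286],"twist": -0.06},{"jaw": 0.42,"travel": [0.147,-0.046,0.038],"twist": -0.088},{"jaw": 0.42,"travel": [0.184,-0.0577,0.0478],"twist": -0.088},{"jaw": 0.42,"travel": [0.221,-0.0693,0.0575],"twist": -0.088},{"jaw": 0.42,"travel": [0.258,-0.081,0.067],"twist": -0.088},{"jaw": 0.42,"travel": [0.295,-0.0925,0.0768],"twist": -0.088}])

```text
t: 0.77
eef_pos: [409.9, -450.0, 137.2]
tcp_rot: [-3.141, 0.0, 0.318]
ft_force: [-0.3, -0.2, 0.1]
opening: 0.497
grip_force: 0.0
```

```bash
python3 - <<'E'
from h import *
need(504,-394.5,90,18.2)
E
```

```text
travel [ 0.1067 -0.0233  0.0472] twist 0.0001
```

Call:
drive_tool(targets=[{"jaw": 0.42,"travel": [0.035,-0.008,0.0155],"twist": 0},{"jaw": 0.42,"travel": [0.07,-0.0155,0.031],"twist": 0},{"jaw": 0.42,"travel": [0.095,-0.021,0.042],"twist": 0},{"jaw": 0.42,"travel": [0.1067,-0.0233,0.047],"twist": 0},{"jaw": 0.42,"travel": [0.1067,-0.0233,0.047],"twist": 0},{"jaw": 0.42,"travel": [0.1067,-0.0233,0.047],"twist": 0}])

```text
t: 1.27
eef_pos: [502.4, -395.9, 90.7]
tcp_rot: [-3.141, 0.001, 0.319]
ft_force: [0.0, -0.0, 0.2]
opening: 0.424
grip_force: 0.0
```

```bash
python3 - <<'E'
from h import *
need(504,-394.5,36,18.2)
c=read_camera("scene"); cv2.imwrite("pics/s1.png",cv2.resize(c["frame"][90:220,130:300,::-1],None,fx=4,fy=4,interpolation=cv2.INTER_CUBIC))
E
```

```text
travel [ 0.002  -0.0008  0.0547] twist 0.0011
```

View pics/s1.png

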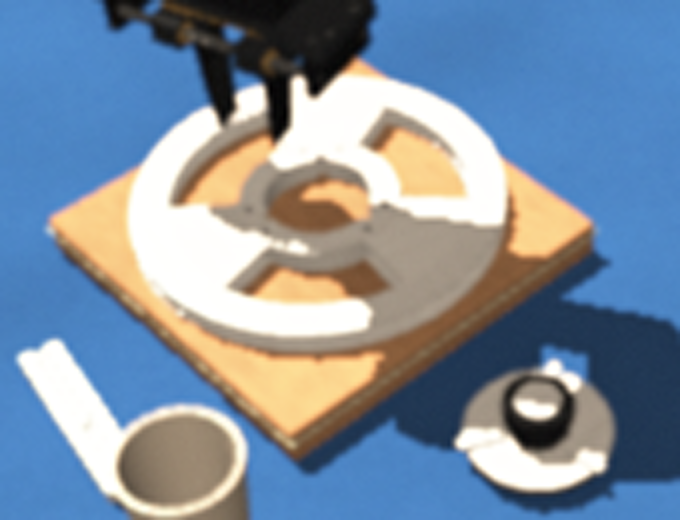

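The fingers are at crop pixels (225,120) and (280,140), in line over the hub wall at the -72° window. Descending.

Call:
drive_tool(targets=[{"jaw": 0.42,"travel": [0.002,-0.0008,0.025],"twist": 0},{"jaw": 0.42,"travel": [0.002,-0.0008,0.045],"twist": 0},{"jaw": 0.42,"travel": [0.002,-0.0008,0.054],"twist": 0},{"jaw": 0.42,"travel": [0.002,-0.0008,0.0547],"twist": 0},{"jaw": 0.1,"travel": [0.002,-0.0008,0.0547],"twist": 0},{"jaw": 0.05,"travel": [0.002,-0.0008,0.0547],"twist": 0},{"jaw": 0.05,"travel": [0.002,-0.0008,0.0547],"twist": 0},{"jaw": 0.05,"travel": [0.002,-0.0008,0.0547],"twist": 0}])

```text
t: 1.98
eef_pos: [504.4, -394.7, 37.2]
tcp_rot: [3.141, -0.001, 0.318]
ft_force: [1.2, -6.1, 5.1]
opening: 0.193
grip_force: 26.7
```

Call:
drive_tool(targets=[{"jaw": 0.05,"travel": [0,0,0],"twist": 0},{"jaw": 0.05,"travel": [0,0,0],"twist": 0},{"jaw": 0.05,"travel": [0,0,0],"twist": 0}])

```text
t: 2.23
eef_pos: [504.5, -394.8, 37.2]
tcp_rot: [3.14, -0.0, 0.318]
ft_force: [-2.5, 0.7, 6.9]
opening: 0.195
grip_force: 28.5
```

Call:
drive_tool(targets=[{"jaw": 0.05,"travel": [0,0,-0.002],"twist": 0},{"jaw": 0.05,"travel": [0,0,-0.006],"twist": 0},{"jaw": 0.05,"travel": [0,0,-0.012],"twist": 0},{"jaw": 0.05,"travel": [0,0,-0.02],"twist": 0},{"jaw": 0.05,"travel": [0,0,-0.032],"twist": 0},{"jaw": 0.05,"travel": [0,0,-0.046],"twist": 0},{"jaw": 0.05,"travel": [0,0,-0.06],"twist": 0},{"jaw": 0.05,"travel": [0,0,-0.075],"twist": 0}])

```text
t: 2.9
eef_pos: [504.3, -394.4, 112.7]
tcp_rot: [3.141, -0.0, 0.318]
ft_force: [0.3, 0.7, -4.1]
opening: 0.194
grip_force: 28.5
```

Call:
drive_tool(targets=[{"jaw": 0.05,"travel": [0,0,-0.013],"twist": 0},{"jaw": 0.05,"travel": [0,0,-0.023],"twist": 0},{"jaw": 0.05,"travel": [0,0,-0.03],"twist": 0},{"jaw": 0.05,"travel": [0,0,-0.03],"twist": 0}])

```text
t: 3.23
eef_pos: [504.7, -394.8, 143.0]
tcp_rot: [3.139, -0.001, 0.318]
ft_force: [-0.6, -0.7, -2.9]
opening: 0.192
grip_force: 28.5
```

```bash
python3 - <<'E'
from h import *
print(state()["moment"],state()["eef_pos"])
c=read_camera("scene"); cv2.imwrite("pics/s2.png",cv2.resize(c["frame"][40:240,80:340,::-1],None,fx=3,fy=3,interpolation=cv2.INTER_CUBIC))
need(633,161,142)
E
```

```text
[-0.14615151 -0.08523938 -0.02023235] [ 504.70031643 -394.81222568  143.01466993]
travel [ 0.2958 -0.4876 -0.0005] twist 0
```

View pics/s2.png

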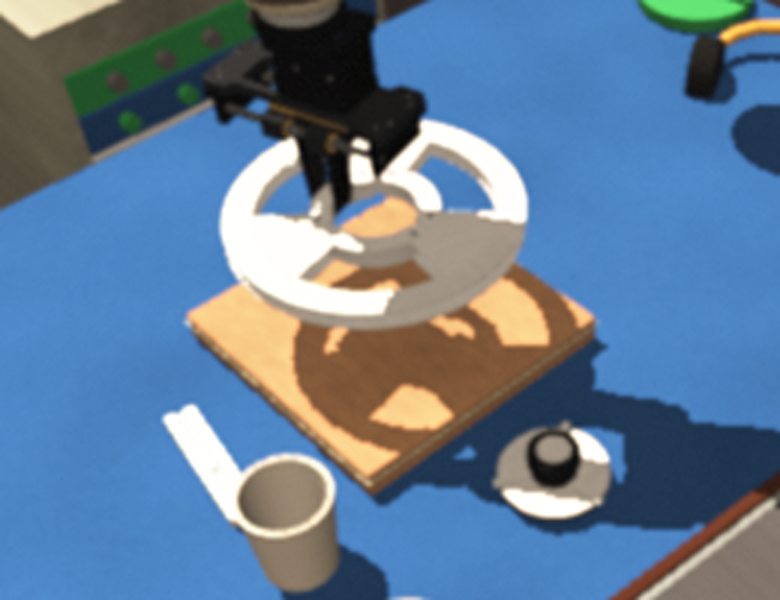

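The reel hangs level in the fingers (about crop pixel (375,225)), clear of the box. Carrying it over.

Call:
drive_tool(targets=[{"jaw": 0.05,"travel": [0.0042,-0.0068,0],"twist": 0},{"jaw": 0.05,"travel": [0.0124,-0.0205,0],"twist": 0},{"jaw": 0.05,"travel": [0.025,-0.041,0],"twist": 0},{"jaw": 0.05,"travel": [0.0394,-0.065,0],"twist": 0},{"jaw": 0.05,"travel": [0.054,-0.089,0],"twist": 0},{"jaw": 0.05,"travel": [0.0685,-0.113,0],"twist": 0},{"jaw": 0.05,"travel": [0.083,-0.137,0],"twist": 0},{"jaw": 0.05,"travel": [0.0975,-0.161,0],"twist": 0}])

```text
t: 3.95
eef_pos: [546.3, -208.2, 140.5]
tcp_rot: [-3.141, 0.001, 0.318]
ft_force: [0.1, -0.0, -3.0]
opening: 0.193
grip_force: 28.5
```

Call:
drive_tool(targets=[{"jaw": 0.05,"travel": [0.0145,-0.024,0],"twist": 0},{"jaw": 0.05,"travel": [0.029,-0.048,0],"twist": 0},{"jaw": 0.05,"travel": [0.0435,-0.072,0],"twist": 0},{"jaw": 0.05,"travel": [0.058,-0.096,0],"twist": 0},{"jaw": 0.05,"travel": [0.0725,-0.12,0],"twist": 0},{"jaw": 0.05,"travel": [0.087,-0.144,0],"twist": 0},{"jaw": 0.05,"travel": [0.1015,-0.168,0],"twist": 0},{"jaw": 0.05,"travel": [0.116,-0.192,0],"twist": 0}])

```text
t: 4.62
eef_pos: [596.0, 10.3, 140.4]
tcp_rot: [-3.141, 0.001, 0.318]
ft_force: [1.4, -0.8, -3.3]
opening: 0.195
grip_force: 28.5
```

```bash
python3 - <<'E'
from h import *
need(632.9,161,142,18.2)
E
```

```text
travel [ 0.0822 -0.1315 -0.0016] twist 0.0008
```

Call:
drive_tool(targets=[{"jaw": 0.05,"travel": [0.0145,-0.024,0],"twist": 0},{"jaw": 0.05,"travel": [0.029,-0.048,0],"twist": 0},{"jaw": 0.05,"travel": [0.0435,-0.071,0],"twist": 0},{"jaw": 0.05,"travel": [0.057,-0.092,0],"twist": 0},{"jaw": 0.05,"travel": [0.068,-0.11,0],"twist": 0},{"jaw": 0.05,"travel": [0.0765,-0.123,0],"twist": 0},{"jaw": 0.05,"travel": [0.081,-0.13,0],"twist": 0},{"jaw": 0.05,"travel": [0.0822,-0.1315,0],"twist": 0}])

```text
t: 5.28
eef_pos: [633.3, 159.7, 140.6]
tcp_rot: [-3.141, 0.001, 0.319]
ft_force: [-0.8, -0.1, -2.2]
opening: 0.193
grip_force: 28.5
```

Call:
drive_tool(targets=[{"jaw": 0.05,"travel": [0,0,0.005],"twist": 0},{"jaw": 0.05,"travel": [0,0,0.012],"twist": 0},{"jaw": 0.05,"travel": [0,0,0.018],"twist": 0},{"jaw": 0.05,"travel": [0,0,0.023],"twist": 0},{"jaw": 0.05,"travel": [0,0,0.026],"twist": 0},{"jaw": 0.05,"travel": [0,0,0.028],"twist": 0},{"jaw": 0.05,"travel": [0,0,0.028],"twist": 0}])

```text
t: 5.87
eef_pos: [633.7, 157.8, 112.6]
tcp_rot: [-3.142, 0.001, 0.317]
ft_force: [0.3, 0.5, -2.0]
opening: 0.196
grip_force: 28.5
```

```bash
python3 - <<'E'
from h import *
s=state();print(s["eef_pos"],s["tcp_rot"])
need(632.9,161,65,18.2)
z=s["eef_pos"][2]-37.2+49  # reel top height
for n in("top","scene"):
    c=read_camera(n); m=white(c)
    cs,_=cv2.findContours(m,cv2.RETR_CCOMP,cv2.CHAIN_APPROX_NONE)
    u=np.array(proj(c,(618,206.5,z)))
    for q in cs:
        q=q[:,0]
        if len(q)<50 or np.hypot(*(q.mean(0)-u))>35: continue
        o,r,k=rcirc(ray(c,q,z)); print(n,len(q),o.round(1),r.round(1),k)
    f=c["frame"][:,:,::-1]; cv2.imwrite(f"pics/{n}3.png",f)
    np.savez(n+"3.npz",**c)
a,b=cv2.imread("pics/top3.png")[80:240,20:230],cv2.imread("pics/scene3.png")[180:384,200:470]
f=lambda x:cv2.resize(x,(400,int(x.shape[0]*400/x.shape[1])))
a,b=f(a),f(b);cv2.imwrite("pics/both3.png",np.hstack([a[:300],b[:300]]))
E
```

```text
[633.65578007 157.80619296 112.55764412] [-3.14158030e+00  7.88159606e-04  3.17354673e-01]
travel [ 0.0003 -0.0033  0.0476] twist -0.0003
scene 855 [655.8 199.2] 140.7 42
scene 177 [670.6 250.6] 27.6 21
scene 79 [638.8 206.8] 19.2 20
```

View pics/both3.png

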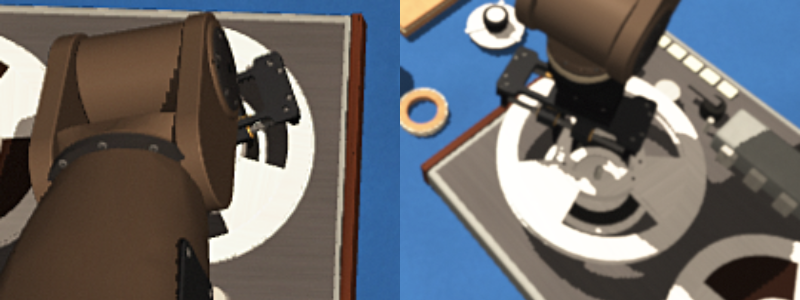

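The reel hangs over the bare table, with the spindle visible inside its bore in the scene view (crop about (600,170)). The left reel is clear. Correcting 3 mm in y and lowering.

Call:
drive_tool(targets=[{"jaw": 0.05,"travel": [0.0003,-0.002,0.003],"twist": 0},{"jaw": 0.05,"travel": [0.0003,-0.0033,0.009],"twist": 0},{"jaw": 0.05,"travel": [0.0003,-0.0033,0.017],"twist": 0},{"jaw": 0.05,"travel": [0.0003,-0.0033,0.025],"twist": 0},{"jaw": 0.05,"travel": [0.0003,-0.0033,0.031],"twist": 0},{"jaw": 0.05,"travel": [0.0003,-0.0033,0.035],"twist": 0},{"jaw": 0.05,"travel": [0.0003,-0.0033,0.037],"twist": 0},{"jaw": 0.05,"travel": [0.0003,-0.0033,0.037],"twist": 0}])

```text
t: 6.63
eef_pos: [632.9, 161.3, 75.5]
tcp_rot: [-3.142, 0.001, 0.318]
ft_force: [1.1, 0.7, -2.2]
opening: 0.197
grip_force: 28.5
```

```bash
python3 - <<'E'
from h import *
need(632.9,161,65,18.2)
E
```

```text
travel [-0.0001  0.0003  0.0105] twist 0.0001
```

Call:
drive_tool(targets=[{"jaw": 0.05,"travel": [0,0.0003,0.002],"twist": 0},{"jaw": 0.05,"travel": [0,0.0003,0.004],"twist": 0},{"jaw": 0.05,"travel": [0,0.0003,0.006],"twist": 0},{"jaw": 0.05,"travel": [0,0.0003,0.0075],"twist": 0},{"jaw": 0.05,"travel": [0,0.0003,0.0085],"twist": 0},{"jaw": 0.05,"travel": [0,0.0003,0.0095],"twist": 0},{"jaw": 0.05,"travel": [0,0.0003,0.0095],"twist": 0}])

```text
t: 7.22
eef_pos: [633.1, 161.1, 66.4]
tcp_rot: [3.142, 0.0, 0.318]
ft_force: [0.3, -0.1, -3.0]
opening: 0.197
grip_force: 28.5
```

Call:
drive_tool(targets=[{"jaw": 0.05,"travel": [0,0,0.0005],"twist": 0},{"jaw": 0.05,"travel": [0,0,0.001],"twist": 0},{"jaw": 0.05,"travel": [0,0,0.0015],"twist": 0},{"jaw": 0.05,"travel": [0,0,0.0015],"twist": 0}])

```text
t: 7.55
eef_pos: [633.2, 161.1, 65.1]
tcp_rot: [3.141, -0.0, 0.318]
ft_force: [0.0, 0.0, -2.9]
opening: 0.196
grip_force: 28.5
```

Call:
drive_tool(targets=[{"jaw": 0.05,"travel": [0,0,0.0005],"twist": 0},{"jaw": 0.05,"travel": [0,0,0.001],"twist": 0},{"jaw": 0.05,"travel": [0,0,0.0015],"twist": 0},{"jaw": 0.05,"travel": [0,0,0.0015],"twist": 0}])

```text
t: 7.88
eef_pos: [633.3, 161.0, 64.2]
tcp_rot: [3.141, -0.0, 0.318]
ft_force: [-1.6, -0.7, 4.3]
opening: 0.193
grip_force: 28.6
```

Contact, at the expected height. Letting go.

Call:
drive_tool(targets=[{"jaw": 0.25,"travel": [0,0,0],"twist": 0},{"jaw": 0.35,"travel": [0,0,0],"twist": 0},{"jaw": 0.4,"travel": [0,0,0],"twist": 0},{"jaw": 0.4,"travel": [0,0,0],"twist": 0},{"jaw": 0.4,"travel": [0,0,-0.01],"twist": 0},{"jaw": 0.4,"travel": [0,0,-0.03],"twist": 0},{"jaw": 0.4,"travel": [0,0,-0.06],"twist": 0},{"jaw": 0.4,"travel": [0,0,-0.09],"twist": 0}])

```text
t: 8.55
eef_pos: [632.8, 161.1, 154.8]
tcp_rot: [-3.141, 0.001, 0.318]
ft_force: [0.7, -0.0, 0.2]
opening: 0.399
grip_force: 0.0
```

```bash
python3 - <<'E'
from h import *
# hub key at 94.6 deg mod 120; tool y = yaw-90
need(507,-106.7,110,18.2)
E
```

```text
travel [-0.2031  0.2151  0.045 ] twist 0.0001
```

Call:
drive_tool(targets=[{"jaw": 1.0,"travel": [-0.013,0.014,0.003],"twist": 0},{"jaw": 1.0,"travel": [-0.038,0.04,0.008],"twist": 0},{"jaw": 1.0,"travel": [-0.065,0.069,0.014],"twist": 0},{"jaw": 1.0,"travel": [-0.092,0.0975,0.02],"twist": 0},{"jaw": 1.0,"travel": [-0.119,0.126,0.026],"twist": 0},{"jaw": 1.0,"travel": [-0.146,0.155,0.032],"twist": 0},{"jaw": 1.0,"travel": [-0.172,0.182,0.038],"twist": 0},{"jaw": 1.0,"travel": [-0.19,0.201,0.042],"twist": 0}])

```text
t: 9.22
eef_pos: [514.0, -91.4, 112.0]
tcp_rot: [3.141, -0.0, 0.317]
ft_force: [1.2, 0.4, -0.2]
opening: 0.905
grip_force: 0.0
```

Call:
drive_tool(targets=[{"jaw": 1.0,"travel": [0,0,0],"twist": 0},{"jaw": 1.0,"travel": [0,0,0],"twist": 0}])

```text
t: 9.38
eef_pos: [515.3, -90.3, 112.2]
tcp_rot: [3.141, -0.0, 0.315]
ft_force: [0.0, 0.5, -0.2]
opening: 0.993
grip_force: 0.0
```

```bash
python3 - <<'E'
from h import *
need(507,-106.7,28,18.2)
C={n:read_camera(n) for n in("top","scene")}
for n,c in C.items():
    m=white(c); cs,_=cv2.findContours(m,cv2.RETR_CCOMP,cv2.CHAIN_APPROX_NONE)
    u=np.array(proj(c,(618,206.5,76)))
    for q in cs:
        q=q[:,0]
        if len(q)<40 or np.hypot(*(q.mean(0)-u))>45: continue
        P=ray(c,q,76); o,r,k=rcirc(P); g=P.mean(0)-(618,206.5)
        print(n,len(q),o.round(1),r.round(1),k,"mean ang",np.degrees(np.arctan2(g[1],g[0])).round(1),np.hypot(*g).round(1))
a=C["top"]["frame"][95:225,60:195,::-1]; b=C["scene"]["frame"][130:270,190:340,::-1]
f=lambda x:cv2.resize(x,(400,int(x.shape[0]*400/x.shape[1])),interpolation=cv2.INTER_CUBIC)[:370]
cv2.imwrite("pics/both4.png",np.hstack([f(a),f(b)]))
E
```

```text
travel [-0.013   0.013   0.0842] twist -0.0025
top 595 [621.6 205. ] 130.2 135 mean ang -173.7 33.3
top 128 [619.9 204.6] 37.4 54 mean ang -6.6 15.6
top 65 [628.8 165.2] 29.3 19 mean ang -76.0 61.7
top 65 [634.  218.6] 41.3 27 mean ang 44.2 54.0
top 116 [640.8 132.5] 42.9 12 mean ang -74.4 89.1
top 115 [668.5 256.9] 43.5 14 mean ang 45.1 78.6
scene 474 [626.  205.3] 127.9 117 mean ang 121.1 12.1
scene 221 [668.9 262.8] 36.4 24 mean ang 46.7 77.3
scene 100 [613.8 201.2] 33.6 40 mean ang -128.5 21.2
scene 109 [643.5 128.4] 42.3 13 mean ang -69.9 85.3
```

View pics/both4.png

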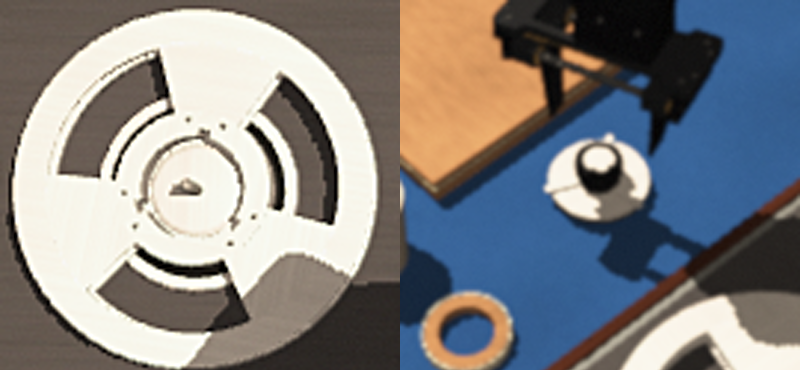

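The reel lies flat on the table with its orientation unchanged (keyway near top-crop pixel (205,130), about -11.4° world). The hand is above the hold-down. Going down to grip, then I'll recompute the rib angle.

Call:
drive_tool(targets=[{"jaw": 1.0,"travel": [-0.007,0.007,0.01],"twist": 0},{"jaw": 1.0,"travel": [-0.012,0.012,0.025],"twist": 0},{"jaw": 1.0,"travel": [-0.013,0.013,0.045],"twist": 0},{"jaw": 1.0,"travel": [-0.013,0.013,0.062],"twist": 0},{"jaw": 1.0,"travel": [-0.013,0.013,0.075],"twist": 0},{"jaw": 1.0,"travel": [-0.013,0.013,0.082],"twist": 0},{"jaw": 1.0,"travel": [-0.013,0.013,0.084],"twist": 0},{"jaw": 1.0,"travel": [-0.013,0.013,0.084],"twist": 0}])

```text
t: 10.15
eef_pos: [507.5, -104.9, 27.6]
tcp_rot: [-3.142, 0.0, 0.319]
ft_force: [-0.0, -1.2, 0.1]
opening: 1.0
grip_force: 0.0
```

```bash
python3 - <<'E'
from h import *
need(507,-106.7,27.5,18.2)
c=dict(np.load("top0.npz")); m=white(c)
cs,_=cv2.findContours(m,cv2.RETR_EXTERNAL,cv2.CHAIN_APPROX_NONE)
q=min(cs,key=lambda q:np.hypot(*(q[:,0].mean(0)-(268,206))) if len(q)>60 else 99)[:,0]
P=ray(c,q,20)-(507,-107); a=np.degrees(np.arctan2(P[:,1],P[:,0])); r=np.hypot(*P.T)
for g in(93,-27,-147):
    s=(abs((a-g+180)%360-180)<15)&(r>51); print(g,s.sum(),((a[s]-g+180)%360-180).mean()+g)
cs,_=cv2.findContours(m,cv2.RETR_CCOMP,cv2.CHAIN_APPROX_NONE)
for q in cs:
    q=q[:,0]
    if 115<len(q)<130 and np.hypot(*(q.mean(0)-(378,211)))<45:
        P=ray(c,q,49)-(489.3,-349.7); r=np.hypot(*P.T); a=np.degrees(np.arctan2(P[:,1],P[:,0])); b=np.degrees(np.arctan2(P[:,1].mean(),P[:,0].mean()))
        d=(a-b+180)%360-180; s=(r>70)&(r<100)
        print("win",b.round(1),"edges",(b+np.median(d[s&(d>0)])).round(1),(b+np.median(d[s&(d<0)])).round(1))
E
```

```text
travel [-0.001   0.0015  0.0001] twist 0.0013
93 4 94.00128940881464
-27 4 -26.47334147871379
-147 4 -145.0197254128046
win 169.6 edges 203.4 132.6
win -73.5 edges -36.3 -107.0
win 49.2 edges 83.9 13.0
```

Call:
drive_tool(targets=[{"jaw": 1.0,"travel": [-0.001,0.0015,0],"twist": 0},{"jaw": 0.8,"travel": [-0.001,0.0015,0],"twist": 0},{"jaw": 0.6,"travel": [-0.001,0.0015,0],"twist": 0},{"jaw": 0.4,"travel": [-0.001,0.0015,0],"twist": 0},{"jaw": 0.3,"travel": [-0.001,0.0015,0],"twist": 0},{"jaw": 0.3,"travel": [-0.001,0.0015,0],"twist": 0},{"jaw": 0.3,"travel": [-0.001,0.0015,0],"twist": 0},{"jaw": 0.3,"travel": [-0.001,0.0015,0],"twist": 0}])

```text
t: 10.82
eef_pos: [506.7, -107.4, 27.7]
tcp_rot: [3.141, -0.0, 0.318]
ft_force: [0.9, 0.4, -0.2]
opening: 0.566
grip_force: 0.0
```

Call:
drive_tool(targets=[{"jaw": 0.3,"travel": [0,0,0],"twist": 0},{"jaw": 0.3,"travel": [0,0,0],"twist": 0}])

```text
t: 10.98
eef_pos: [506.7, -107.3, 27.6]
tcp_rot: [3.142, 0.0, 0.318]
ft_force: [-0.5, -0.1, -0.4]
opening: 0.479
grip_force: 30.0
```

Call:
drive_tool(targets=[{"jaw": 0.3,"travel": [0,0,-0.003],"twist": 0},{"jaw": 0.3,"travel": [0,0,-0.01],"twist": 0},{"jaw": 0.3,"travel": [0,0,-0.022],"twist": 0},{"jaw": 0.3,"travel": [0,0,-0.04],"twist": 0},{"jaw": 0.3,"travel": [0,0,-0.06],"twist": 0},{"jaw": 0.3,"travel": [0,0,-0.08],"twist": 0},{"jaw": 0.3,"travel": [0,0,-0.1],"twist": 0},{"jaw": 0.3,"travel": [0,0,-0.113],"twist": 0}])

```text
t: 11.65
eef_pos: [506.9, -107.4, 142.9]
tcp_rot: [3.14, -0.001, 0.318]
ft_force: [0.7, 0.2, -2.2]
opening: 0.48
grip_force: 30.0
```

```bash
python3 - <<'E'
from h import *
need(618.1,206.5,140,18.2+14.1)
E
```

```text
travel [ 0.2037 -0.2634  0.0029] twist -0.2459
```

Call:
drive_tool(targets=[{"jaw": 0.3,"travel": [0.01,-0.013,0],"twist": -0.02},{"jaw": 0.3,"travel": [0.025,-0.032,0],"twist": -0.05},{"jaw": 0.3,"travel": [0.043,-0.0555,0],"twist": -0.08},{"jaw": 0.3,"travel": [0.061,-0.079,0],"twist": -0.11},{"jaw": 0.3,"travel": [0.079,-0.102,0],"twist": -0.14},{"jaw": 0.3,"travel": [0.097,-0.1255,0],"twist": -0.17},{"jaw": 0.3,"travel": [0.115,-0.149,0],"twist": -0.2},{"jaw": 0.3,"travel": [0.133,-0.172,0],"twist": -0.23}])

```text
t: 12.32
eef_pos: [579.4, 99.1, 141.1]
tcp_rot: [3.142, 0.0, 0.549]
ft_force: [0.8, -0.8, -0.9]
opening: 0.481
grip_force: 30.0
```

```bash
python3 - <<'E'
from h import *
need(618.1,206.5,130,18.2+14.1)
E
```

```text
travel [ 0.0891 -0.0713  0.0111] twist -0.0144
```

Call:
drive_tool(targets=[{"jaw": 0.3,"travel": [0.022,-0.0175,0],"twist": -0.0144},{"jaw": 0.3,"travel": [0.043,-0.0345,0],"twist": -0.0144},{"jaw": 0.3,"travel": [0.061,-0.049,0],"twist": -0.0144},{"jaw": 0.3,"travel": [0.075,-0.06,0],"twist": -0.0144},{"jaw": 0.3,"travel": [0.085,-0.068,0],"twist": -0.0144},{"jaw": 0.3,"travel": [0.0891,-0.0713,0.004],"twist": -0.0144},{"jaw": 0.3,"travel": [0.0891,-0.0713,0.008],"twist": -0.0144},{"jaw": 0.3,"travel": [0.0891,-0.0713,0.009],"twist": -0.0144}])

```text
t: 12.98
eef_pos: [617.5, 204.2, 130.6]
tcp_rot: [-3.141, 0.002, 0.562]
ft_force: [0.5, 0.0, -2.2]
opening: 0.477
grip_force: 30.0
```

```bash
python3 - <<'E'
from h import *
need(618.1,206.5,112,18.2+14.1)
c=read_camera("scene"); cv2.imwrite("pics/s5.png",cv2.resize(c["frame"][220:360,250:430,::-1],None,fx=4,fy=4,interpolation=cv2.INTER_CUBIC))
E
```

```text
travel [ 0.0017 -0.0016  0.0186] twist -0.0016
```

View pics/s5.png

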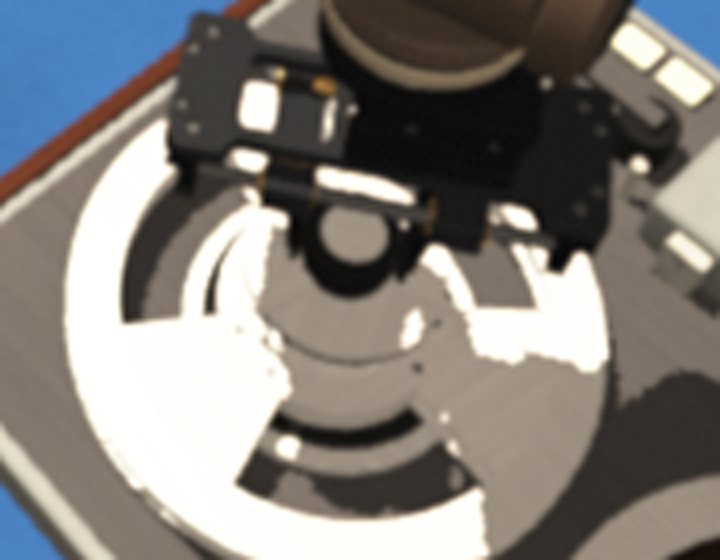

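The hub is held over the spindle in line with the reel's axis (knob at crop (350,230)), and the reel is in place. Lowering to just above the reel face.

Call:
drive_tool(targets=[{"jaw": 0.3,"travel": [0.0017,-0.0016,0.002],"twist": -0.0016},{"jaw": 0.3,"travel": [0.0017,-0.0016,0.006],"twist": -0.0016},{"jaw": 0.3,"travel": [0.0017,-0.0016,0.011],"twist": -0.0016},{"jaw": 0.3,"travel": [0.0017,-0.0016,0.016],"twist": -0.0016},{"jaw": 0.3,"travel": [0.0017,-0.0016,0.02],"twist": -0.0016},{"jaw": 0.3,"travel": [0.0017,-0.0016,0.0225],"twist": -0.0016},{"jaw": 0.3,"travel": [0.0017,-0.0016,0.0235],"twist": -0.0016},{"jaw": 0.3,"travel": [0.0017,-0.0016,0.0235],"twist": -0.0016}])

```text
t: 13.7
eef_pos: [618.7, 207.1, 107.7]
tcp_rot: [-3.142, 0.0, 0.564]
ft_force: [-0.1, 0.0, -2.5]
opening: 0.479
grip_force: 30.0
```

```bash
python3 - <<'E'
from h import *
need(618.1,206.5,102,18.2+14.1)
E
```

```text
travel [-0.0008  0.0002  0.0057] twist 0.0
```

Call:
drive_tool(targets=[{"jaw": 0.3,"travel": [-0.0005,0.0002,0.001],"twist": 0},{"jaw": 0.3,"travel": [-0.0005,0.0002,0.002],"twist": 0},{"jaw": 0.3,"travel": [-0.0005,0.0002,0.003],"twist": 0},{"jaw": 0.3,"travel": [-0.0005,0.0002,0.004],"twist": 0},{"jaw": 0.3,"travel": [-0.0005,0.0002,0.005],"twist": 0},{"jaw": 0.3,"travel": [-0.0005,0.0002,0.0057],"twist": 0},{"jaw": 0.3,"travel": [-0.0005,0.0002,0.0057],"twist": 0}])

```text
t: 14.28
eef_pos: [618.4, 206.7, 102.2]
tcp_rot: [-3.142, 0.0, 0.564]
ft_force: [0.9, -0.3, -2.3]
opening: 0.476
grip_force: 30.0
```

Call:
drive_tool(targets=[{"jaw": 0.3,"travel": [0,0,0.0007],"twist": 0},{"jaw": 0.3,"travel": [0,0,0.0014],"twist": 0},{"jaw": 0.3,"travel": [0,0,0.0021],"twist": 0},{"jaw": 0.3,"travel": [0,0,0.0028],"twist": 0},{"jaw": 0.3,"travel": [0,0,0.0028],"twist": 0}])

```text
t: 14.7
eef_pos: [618.4, 206.7, 99.5]
tcp_rot: [3.142, 0.0, 0.564]
ft_force: [-0.2, 0.1, -1.7]
opening: 0.475
grip_force: 30.0
```

Call:
drive_tool(targets=[{"jaw": 0.3,"travel": [0,0,0.0008],"twist": 0},{"jaw": 0.3,"travel": [0,0,0.0016],"twist": 0},{"jaw": 0.3,"travel": [0,0,0.0024],"twist": 0},{"jaw": 0.3,"travel": [0,0,0.0032],"twist": 0},{"jaw": 0.3,"travel": [0,0,0.004],"twist": 0},{"jaw": 0.3,"travel": [0,0,0.0045],"twist": 0},{"jaw": 0.3,"travel": [0,0,0.0045],"twist": 0}])

```text
t: 15.28
eef_pos: [618.4, 206.7, 95.0]
tcp_rot: [3.142, 0.0, 0.564]
ft_force: [-0.4, 0.8, -1.8]
opening: 0.48
grip_force: 30.0
```

```bash
python3 - <<'E'
from h import *
s=state();print(s["eef_pos"],s["ft_force"],s["moment"])
E
```

```text
[618.44572568 206.69184253  94.95783433] [-0.43784635  0.75519403 -1.80268098] [-0.02814722  0.045505   -0.00701425]
```

Call:
drive_tool(targets=[{"jaw": 0.3,"travel": [0,0,0.0006],"twist": 0},{"jaw": 0.3,"travel": [0,0,0.0012],"twist": 0},{"jaw": 0.3,"travel": [0,0,0.0018],"twist": 0},{"jaw": 0.3,"travel": [0,0,0.0024],"twist": 0},{"jaw": 0.3,"travel": [0,0,0.003],"twist": 0},{"jaw": 0.3,"travel": [0,0,0.003],"twist": 0}])

```text
t: 15.78
eef_pos: [618.6, 206.7, 92.5]
tcp_rot: [3.141, -0.0, 0.564]
ft_force: [-2.9, -1.0, 5.8]
opening: 0.475
grip_force: 30.0
```

Call:
drive_tool(targets=[{"jaw": 0.3,"travel": [0,0,0.0005],"twist": 0},{"jaw": 0.3,"travel": [0,0,0.001],"twist": 0},{"jaw": 0.3,"travel": [0,0,0.0015],"twist": 0},{"jaw": 0.3,"travel": [0,0,0.0015],"twist": 0}])

```text
t: 16.12
eef_pos: [618.6, 206.7, 91.2]
tcp_rot: [3.141, -0.0, 0.564]
ft_force: [-3.2, 0.2, 7.7]
opening: 0.477
grip_force: 30.0
```

Call:
drive_tool(targets=[{"jaw": 0.3,"travel": [0,0,0.0005],"twist": 0},{"jaw": 0.3,"travel": [0,0,0.001],"twist": 0},{"jaw": 0.3,"travel": [0,0,0.0015],"twist": 0},{"jaw": 0.3,"travel": [0,0,0.0015],"twist": 0}])

```text
t: 16.45
eef_pos: [618.6, 206.7, 90.6]
tcp_rot: [3.141, -0.001, 0.564]
ft_force: [-5.6, -1.3, 15.5]
opening: 0.477
grip_force: 30.0
```

The hub has reached its stop. I'll add a small margin, let it settle, and check with a picture.

Call:
drive_tool(targets=[{"jaw": 0.3,"travel": [0,0,0.0003],"twist": 0},{"jaw": 0.3,"travel": [0,0,0.0003],"twist": 0},{"jaw": 0.3,"travel": [0,0,0.0003],"twist": 0},{"jaw": 0.3,"travel": [0,0,0.0003],"twist": 0},{"jaw": 0.3,"travel": [0,0,0.0003],"twist": 0},{"jaw": 0.3,"travel": [0,0,0.0003],"twist": 0}])

```text
t: 16.95
eef_pos: [618.6, 206.8, 90.5]
tcp_rot: [3.141, -0.001, 0.564]
ft_force: [-6.3, -2.7, 18.0]
opening: 0.476
grip_force: 30.0
```

```bash
python3 - <<'E'
from h import *
s=state();print(s["eef_pos"],s["ft_force"],s["moment"])
c=read_camera("scene"); cv2.imwrite("pics/s6.png",cv2.resize(c["frame"][220:360,250:430,::-1],None,fx=4,fy=4,interpolation=cv2.INTER_CUBIC))
E
```

```text
[618.60077757 206.75609158  90.53047973] [-6.32894226 -2.7363743  17.98235847] [-0.2708756   1.24606533  0.0264942 ]
```

View pics/s6.png

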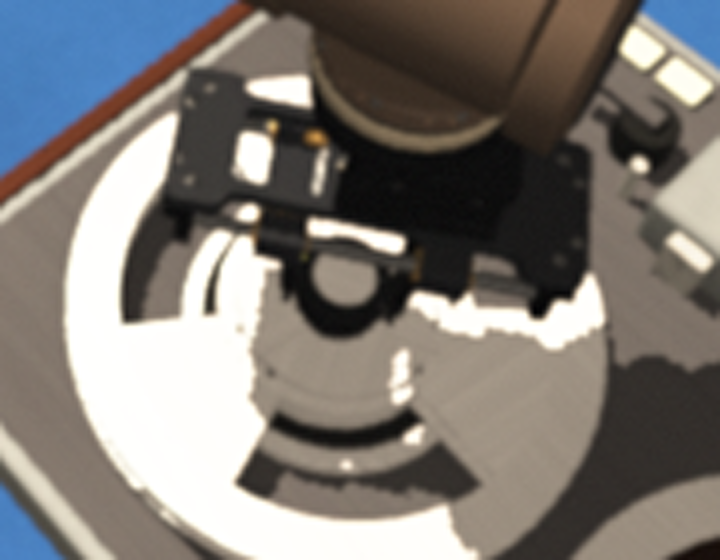

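The flange sits flush and concentric on the reel (knob at crop (345,275)). The foot is at about 62.9 mm, which is seat + 6 mm, so the hub is fully home at about 20 N net push.

```bash
python3 -c "
from cell import job_done; print(job_done())"
```

```text
the job is handed in; nothing more can be done
None
```

The reel lies flat on the bare reel table and the hold-down is keyed into it and pressed fully home, with the hand still on the knob pushing down at about 20 N; I handed the job in at about 17 s.

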